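# Hold a drive down in the sprung test dock

### The job

Take the hard drive (the tall plain block among the two short notched bay fillers) out of the rack, stand it in the slot of the black test dock, and press it down against the sprung ejector until it is firmly on the hard stop; finish while still holding it pressed there, because the drive is read only as long as you push. The drive is delicate: squeeze it lightly, with no more than 60 N from each finger, keep it upright, do not ram it onto the stop (no more than about 40 N), and leave the fillers, the cup and the screwdriver alone.

Things in the scene. Friction and masses are not known exactly. Their poses are not given: they have to be found in the camera images.
- drive: 2.5-inch hard drive, bare aluminium block 15 x 70 x 100 mm (own x, y, z), about 0.13 kg (varies 30 %), standing upright on its connector end in one of the rack's three slots. Origin: centre of its underside; x is the thin direction, z up. Works either way round in the dock.
- filler1: grey plastic bay filler, 15 x 70 x 60 mm, top edge notched between two 14 mm high horns, standing in another slot of the rack. Origin: centre of its underside; x thin, z up. Leave it in place.
- filler2: second bay filler, the same as the first, in the remaining slot.
- rack: fixed grey plastic block 230 x 92 x 38 mm with a row of three slots along its own x, at -75, 0 and +75 mm, each 17 mm (x) x 72 mm (y), 30 mm deep: a drive standing in it has its underside 8 mm above the bench and its top at 108 mm (fillers 68 mm). Origin: centre of its underside.
- dock: fixed black test dock, 78 x 134 x 62 mm (own x, y, z), with a slot in its middle, 18.5 mm (x) x 74 mm (y), whose mouth flares over the top 12 mm by 9 mm on every side (bare-metal flares). Origin: centre of its underside, below the slot's centre; z up. The drive goes in upright, its thin x along the dock's x.
- dock_seat (a point): point on the dock's axis at the level of the hard stop, 20 mm above the bench (42 mm below the slot's mouth); where the drive's underside centre belongs. Axes as the dock's.
- dock_stop: the hard stop: two steel ledges at the two y ends of the slot, tops 20 mm above the bench, fixed; the drive's underside lands on both. Origin: under the dock's centre.
- ejector_top (a point): centre of the top of the ejector, a sprung brass pad 12 x 26 mm in the middle of the slot floor, 32 mm above the bench when free, 20 mm when the drive is on the stop.
- ejector (a joint): how far the ejector is pressed down, m: 0 free, 0.012 when the drive rests on the hard stop. Its spring pushes up with 3 N when free and 9 N at the stop (500 N/m), and lifts a drive that is let go.
- cup: paper-white cup, 72 mm across, 85 mm high, standing at the far side of the bench. Origin: centre of its underside.
- screwdriver: screwdriver, about 0.2 m long, lying at the far side of the bench, beyond the dock. Leave it alone.
Things that resemble listed ones, but are neither listed nor needed, are in the scene too. What is shaped like the drive but pink is not meant. What is shaped like the dock but purple or turquoise is not meant.

How it is judged:
On the way, in this order (a step that is already met when the one before it is completed fails the run):
1. the drive is lifted out of the rack in the gripper (z of drive in the frame of rack above 0.045 m and contact force between the fingers and drive above 2 N), for 0.1 s.
2. the drive is pressed onto the dock's hard stop and held (value of joint ejector above 0.0105 m and contact force between drive and dock_stop above 2 N and contact force between the fingers and drive above 2 N and horizontal distance between drive and dock_seat below 0.005 m and z of drive in the frame of dock_seat below 0.003 m and angle between drive's own z axis and vertical below 0.09 rad), for 0.3 s.
At the end, for the whole second after the job is handed in: Held by the robot, the drive is at rest in the slot: ejector down at least 10.5 mm, over 2 N on the stop, fingers touching it (over 2 N), underside centre within 5 mm of the slot axis and under 3 mm above the seat, within 0.09 rad of upright (all of step 2 and linear speed of drive below 0.01 m/s); the arm keeps its last pose, push and grip.
It fails at once if the drive is squeezed too hard (more than 130 N over both fingers together, 65 N each) (contact force between the fingers and drive above 130 N).
It fails at once if the drive is rammed onto the stop (more than 40 N) (contact force between drive and dock_stop above 40 N).
It fails at once if the drive is tipped (angle between drive's own z axis and vertical above 0.5 rad).
It fails at once if a bystander is disturbed (distance of any of filler1, filler2, cup, screwdriver from where it was at the start of the episode above 0.02 m).
It also fails if it takes over 48 s, if anything falls off the work surface, if the arm or the gripper's body presses on something with over 40 N, if the wrist force passes 120 N, or if a joint passes its speed limit or range.

### The arm

A 6-joint arm with a two-finger parallel gripper is mounted at the origin on the work surface. World frame = base frame: x ahead of the robot, y to its left, z up, the work surface at z = 0. Lengths are in m, angles in rad, forces in N, time in s.
With the tool pointing down it reaches from about 0.35 to 0.975 m from the base axis. Payload 4.9 kg.
Tool frame: the origin (TCP) lies on the centre line of the jaws, within the pads' length; the fingertips stand ahead of it and the grasp point (between the pads) is the TCP (manip.tip_extent is the z of the fingertips in the tool frame, in m); z points along the fingers, y is the line along which they close (so a half turn about z gives the same grasp; the last joint's range is limited). The gripper opens to 85 mm and grips with 20 to 120 N. Pads are 22 mm wide; open, the fingers measure 114 mm over their backs; the gripper's body (76 mm by 85 mm) begins 54 mm behind the grasp point. The pads swing forward as they close: fully open they stand 13 mm farther back than shut.
Start: joints at [1.097, 0.053, 1.613, -0, 1.476, -0.119], TCP at [0.217, 0.586, 0.25] pointing down, gripper open.
Joint ranges: [-3.01, 3.01], [-1.01, 2.22], [0.06, 2.58], [-1.02, 4.17], [0.09, 2.62], [-3.14, 3.14]. Speed limits (rad/s): [2.57, 2.57, 3.14, 3.14, 3.14, 3.14].

### API

Orientations are given as a unit quaternion [w, x, y, z].
In Python, from plant import manip gives the robot as it stands. The module is installed in compiled form; this text tells all that it offers.
- The arm moves only by the tool inch_along, called after "Call:" as name([rows], argument=value, ...), one row to a line, values as JSON. Schema: {"type":"object","properties":{"offsets":{"type":"array","items":{"type":"array","items":{"type":"number"},"minItems":7,"maxItems":7},"minItems":1,"maxItems":5},"only":{"type":"string"},"quiet":{"type":"boolean"},"lines":{"type":"string"}},"required":["offsets"],"additionalProperties":false}. offsets is a list of rows, 1 to 5 of them, each of 7 numbers: the opening from 0.0 (shut) to 1.0 (fully open), then dx, dy, dz in a scale on which 1.0 is 1 m, then a rotation vector rx, ry, rz in a scale on which 1.0 is 2 pi rad; each row shifts and turns the commanded pose from where the row before left it, along the tool's axes as they then stand; what a row does not reach is not made up. A row lasts 1/8 s, in which the tool goes at most 0.0625 m and 0.188 rad, less where a joint would pass 70% of its speed; a pose out of reach is approached as far as the arm can. The fingers move at their own pace and stop on an object; the grip force is fixed at half the most. Time passes only in rows, so rows that do not move let the fingers close. The tool returns the time, the measured TCP pose, the force, the opening and the grip force at its end. only (a regular expression) keeps the lines of the reply that match it, lines (a string "A,B") keeps lines A to B, and quiet returns only ok. Shift and turn numbers lie between -1 and 1, and a call with a number outside is refused. Input that does not fit is refused with a message, and nothing moves.
- manip.state(): the state, without advancing time (a new reading comes with each control period).
- manip.grab_frame(name): name is "scene" or "top" or "wrist"; returns (picture, depth): 384x512x3 uint8, red, green, blue; 384x512 float32, m along the optical axis (not along the pixel's ray), 0 where there is no reading.
- manip.camera_params(name): a dict with "intrinsics" (3x3 intrinsics, pixels), "xyz" and "orientation" of the camera in the world. Camera axes: x right, y down, z forward; pixel columns grow to the right and rows downward; lengths in m; the calibration is good to about 2 mm. A picture is of the moment at which its call begins: read the wrist's pose just before it. camera_params takes no time and is no camera call; for the wrist camera it gives the pose at the moment of the call.
- manip.job_done(): hands the job in; it is judged then, once.
Trained networks look in the newest picture that a camera, given by its name, has taken for a name from the list of things; names that differ only in an ending like _2 or _b are one class to them, and where a whole thing is asked for, a point or a joint stands for the part that bears it (a point fixed in the world has none). Each returns a list of dicts, best first, with "conf" (0 to 1); they miss things now and then, are a little off and sometimes report something else, mostly with a low value. They report only what shows in the picture. A call takes as long as a camera call. They do not tell look-alikes from the thing itself.
- manip.look_for(camera, query): "extent" ([left, top, right, bottom] in pixels, round what is visible of it).
- manip.outline_of(camera, query): "region" (384x512 bool, what is visible of it) and "extent" ([left, top, right, bottom] in pixels, round what is visible of it).
- manip.mark_of(camera, query): "centre" ([row, column] in pixels: a listed point, or the origin of a listed thing).
The state is a dict: "time": time; "joint_pos": joint angles; "joint_vel": joint speeds; "joint_efforts": joint torques, N m; "tool_pos": TCP position; "tool_rot": TCP orientation; "contact_force": force on the tool from outside, world axes, zero at the start; "ft_torque": the same for the moment, N m; "gripper_width": opening from 0.0 (shut) to 1.0 (fully open); "grasp_force": force on a finger pad.
Only numpy, scipy, OpenCV 4.12 (cv2) and the standard library are available. Lean on these libraries where they do the work, as an engineer would, in place of code of your own. Each camera call takes 0.05 s, during which the arm holds its last target. There are 200 camera calls.

## Working session

There is one attempt and no reset: what is moved stays moved. The work goes in short steps, Python scripts to look and compute and a tool call to move; the robot and the scene stay as the last step left them, time stands still between calls to the robot, and variables do not carry over. Pictures are saved under pics/ and viewed, at most 10 in all, crops included, and the job is handed in when it is done.

```bash
mkdir -p pics; cat > h.py <<'E'
from plant import manip
import numpy as np, cv2
from scipy.spatial.transform import Rotation as R
def grab(n):
    p=manip.camera_params(n); a,d=manip.grab_frame(n); return a,d,p
def rot(q): return R.from_quat([q[1],q[2],q[3],q[0]])
def cloud(d,p):
    K=np.array(p["intrinsics"]); v,u=np.mgrid[:d.shape[0],:d.shape[1]]
    P=np.stack([(u-K[0,2])/K[0,0]*d,(v-K[1,2])/K[1,1]*d,d],-1)
    return P@rot(p["orientation"]).as_matrix().T+np.array(p["xyz"])
def save(n,a): cv2.imwrite("pics/"+n+".png",a[...,::-1])
E
python3 - <<'E'
from h import *
ims=[]
for n in ["scene","top"]:
    a,d,p=grab(n); np.savez(n,a=a,d=d,c=cloud(d,p)); ims.append(a)
    C=cloud(d,p)
    for q in ["drive","dock","rack","filler1","cup","screwdriver","dock_seat"]:
        for r in manip.mark_of(n,q)[:4]:
            v,u=np.round(r["centre"]).astype(int); print(n,q,round(r["conf"],2),v,u,C[v,u].round(3))
    save(n,a)
s=manip.state();print(s)
print(manip.tip_extent)
E
```

```text
scene drive 0.81 152 305 [0.601 0.217 0.038]
scene drive 0.8 134 330 [0.615 0.357 0.014]
scene drive 0.58 183 339 [0.721 0.188 0.006]
scene dock 0.95 289 100 [ 0.455 -0.38   0.049]
scene dock 0.88 219 144 [ 0.406 -0.205  0.055]
scene rack 0.88 164 289 [0.589 0.148 0.041]
scene filler1 0.68 245 191 [ 0.551 -0.208  0.066]
scene filler1 0.57 165 289 [0.591 0.146 0.04 ]
scene filler1 0.49 174 269 [0.564 0.088 0.04 ]
scene cup 0.69 231 335 [0.785 0.013 0.035]
scene screwdriver 0.79 307 268 [ 0.751 -0.221  0.024]
scene screwdriver 0.37 256 192 [ 0.565 -0.224  0.056]
scene dock_seat 0.84 214 143 [ 0.4   -0.199  0.063]
scene dock_seat 0.58 282 92 [ 0.44  -0.381  0.063]
scene dock_seat 0.57 247 193 [ 0.556 -0.208  0.063]
top drive 0.93 183 157 [0.579 0.246 0.042]
top drive 0.73 174 112 [0.602 0.354 0.053]
top drive 0.69 192 213 [0.553 0.106 0.057]
top dock 0.91 202 331 [ 0.526 -0.186  0.032]
top dock 0.58 264 329 [ 0.373 -0.18   0.003]
top dock 0.57 245 408 [ 0.417 -0.372  0.031]
top rack 0.94 190 184 [0.559 0.177 0.054]
top filler1 0.57 194 212 [0.548 0.108 0.054]
top filler1 0.56 189 186 [0
[... 281 characters left out ...]
pos': array([ 1.09702234e+00,  5.26905624e-02,  1.61291434e+00, -5.25927235e-06,
        1.47600735e+00, -1.18961499e-01]), 'joint_vel': array([ 0.00131819,  0.00095187,  0.00092592, -0.00128726,  0.00031327,
        0.00228827]), 'joint_efforts': array([-7.53024437e-05, -3.93633199e+01, -3.70444214e+01, -5.45055013e-05,
        1.04641731e-04, -8.29486453e-06]), 'tool_pos': array([0.21710015, 0.58605387, 0.25030085]), 'tool_rot': array([-3.58362264e-07,  1.76476881e-01,  9.84304785e-01, -1.01372567e-05]), 'contact_force': array([-0.97700422, -0.63241888,  0.21439643]), 'ft_torque': array([-0.00586792,  0.01050447, -0.02810919]), 'grasp_force': 0.0, 'gripper_width': 1.0009134013840526}
0.019
```

```bash
python3 -c "
import cv2,numpy as np
a=cv2.imread('pics/scene.png');b=cv2.imread('pics/top.png')
cv2.imwrite('pics/both.png',np.vstack([cv2.resize(a[80:384],(512,304)),b[80:376]]))
"
```

```text
(no output)
```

View pics/both.png

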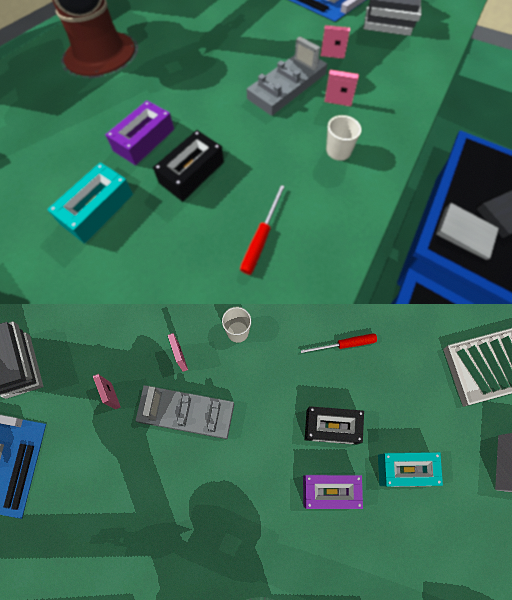

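The drive's candidates are the grey block in the rack's left slot (top 178,152; scene 130,307), the pink block at scene 122,336 and the pink block at scene 167,341. The short notched fillers at top 187,185 and 190,213 could also be mistaken for it. I choose the grey block. The right dock is the black one (top 201,334), not the purple or turquoise one. Next I'll measure both and take a close crop.

```bash
cat >> h.py <<'E'
def rect(P):
    (cx,cy),(w,h),a=cv2.minAreaRect((P[:,:2]*1000).astype(np.float32)); return round(cx,1),round(cy,1),round(w,1),round(h,1),round(a,1)
E
python3 - <<'E'
from h import *
out=[]
for n in ["scene","top"]:
    f=np.load(n+".npz");a,c=f["a"],f["c"];hsv=cv2.cvtColor(a,cv2.COLOR_RGB2HSV)
    near=lambda x,y,r:(np.hypot(c[...,0]-x,c[...,1]-y)<r)
    m=near(.578,.245,.07)&(c[...,2]>.095)&(c[...,2]<.13)&(hsv[...,1]<70); print(n,"drive",m.sum(),rect(c[m]),c[m].mean(0))
    m=near(.56,.17,.14)&(c[...,2]>.03)&(c[...,2]<.046)&(hsv[...,1]<70); print("rack",m.sum(),rect(c[m]))
    m=near(.53,-.187,.09)&(c[...,2]>.055)&(c[...,2]<.07); m=m&(hsv[...,2]<70); print("dock",m.sum(),rect(c[m]),np.median(c[m],0))
    m=near(.53,-.187,.035)&(c[...,2]>.02)&(hsv[...,1]>90);print("brass",rect(c[m]),np.median(c[m],0))
    v,u=(130,307) if n=="scene" else (178,160); out.append(cv2.resize(a[v-35:v+35,u-45:u+45],(540,300)))
save("crop",np.vstack(out))
E
```

```text
scene drive 189 (584.2, 251.0, 19.9, 72.0, 75.0) [0.58645134 0.24752444 0.10560056]
rack 1473 (570.0, 178.1, 233.3, 94.2, 78.3)
dock 1217 (528.3, -192.9, 134.5, 81.1, 84.4) [ 0.5395817  -0.20419808  0.06332881]
brass (526.7, -184.9, 22.4, 60.6, 3.2) [ 0.5194767  -0.19097105  0.03417882]
top drive 229 (583.7, 252.0, 16.8, 70.2, 78.0) [0.58301356 0.25081868 0.10687559]
rack 2608 (568.9, 178.9, 231.3, 92.6, 78.3)
dock 1140 (527.7, -191.5, 134.3, 79.5, 84.3) [ 0.52585617 -0.19066859  0.06223694]
brass (530.6, -184.9, 38.7, 15.3, 81.4) [ 0.52842064 -0.18965579  0.03194546]
```

View pics/crop.png

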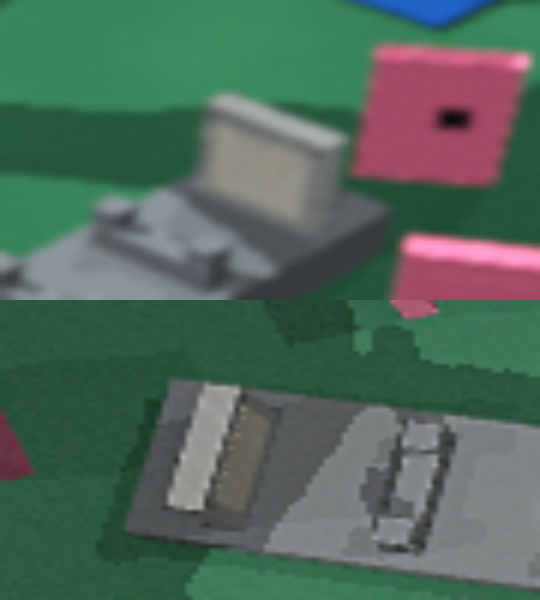

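The crop shows a plain, unnotched grey plate standing tall in the rack's end slot (crop 270,155 and 205,445). The pink blocks stand apart from it, so the choice is confirmed. First I'll move above the drive.

The rows are not in the units I measure in: turns go in shares of 2 pi rad. I convert before sending: -0.15 rad / 6.2832 = -0.0239.

Call:
inch_along([
  [0.6,0,0,0,0,0,-0.0239],
  [0.6,-0.04,-0.025,0,0,0,0],
  [0.6,-0.043,-0.025,0,0,0,0],
  [0.6,-0.043,-0.025,0,0,0,0],
  [0.6,-0.043,-0.025,0,0,0,0],
])

```text
time: 1.42
tool_pos: [0.3632, 0.4527, 0.2505]
tool_rot: [0.0, 0.102, 0.995, 0.0]
contact_force: [0.3, 0.3, 0.7]
gripper_width: 0.601
grasp_force: 0.0
```

Call:
inch_along([
  [0.6,-0.043,-0.025,0,0,0,0],
  [0.6,-0.043,-0.025,0,0,0,0],
  [0.6,-0.043,-0.025,0,0,0,0],
  [0.6,-0.043,-0.025,0,0,0,0],
  [0.6,-0.043,-0.026,0,0,0,0],
])

```text
time: 2.05
tool_pos: [0.5482, 0.2855, 0.2505]
tool_rot: [0.0, 0.102, 0.995, 0.0]
contact_force: [0.5, -0.0, 0.8]
gripper_width: 0.597
grasp_force: 0.0
```

Call:
inch_along([
  [0.6,-0.043,-0.026,0,0,0,0],
  [0.6,0,0,0,0,0,0],
  [0.6,0,0,0,0,0,0],
])

```text
time: 2.42
tool_pos: [0.5836, 0.2527, 0.2501]
tool_rot: [-0.0, 0.102, 0.995, 0.0]
contact_force: [-0.7, -0.3, 0.6]
gripper_width: 0.6
grasp_force: 0.0
```

```bash
cat >> h.py <<'E'
def togo(x,y,z,yawdeg):
    s=manip.state(); r=rot(s["tool_rot"]).as_matrix(); yaw=np.degrees(np.arctan2(r[1,1],r[0,1]))
    print("pos",s["tool_pos"].round(4),"yaw",yaw.round(2),"F",s["contact_force"].round(1),"w",round(s["gripper_width"],3),"g",s["grasp_force"])
    print("tool delta",(r.T@(np.array([x,y,z])-s["tool_pos"])).round(4),"rz",round(-np.radians(yawdeg-yaw),4),"tilt",np.degrees(np.arccos(-r[2,2])).round(2))
E
python3 - <<'E'
from h import *
togo(.584,.252,.25,78.3)
a,d,p=grab("wrist");c=cloud(d,p);save("w1",a)
hsv=cv2.cvtColor(a,cv2.COLOR_RGB2HSV)
m=(np.hypot(c[...,0]-.584,c[...,1]-.252)<.07)&(c[...,2]>.1)&(c[...,2]<.116);print(m.sum(),m.sum() and rect(c[m]))
m=(np.hypot(c[...,0]-.57,c[...,1]-.18)<.14)&(c[...,2]>.03)&(c[...,2]<.046)&(hsv[...,1]<70);print(rect(c[m]))
E
```

```text
pos [0.5836 0.2527 0.2501] yaw 78.26 F [-0.7 -0.3  0.6] w 0.6 g 0.0
tool delta [-0.0005 -0.0006  0.0001] rz -0.0008 tilt 0.04
1143 (584.0, 253.8, 15.1, 69.8, 77.9)
(610.9, 171.9, 230.5, 177.2, 78.4)
```

View pics/w1.png

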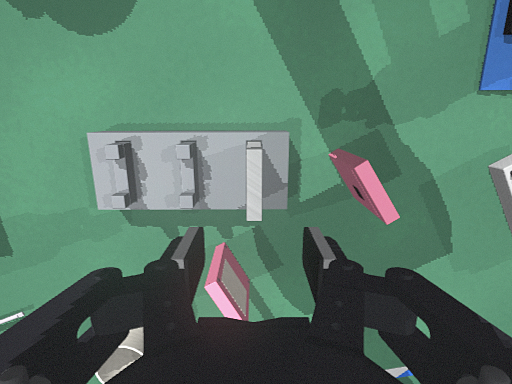

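The wrist view shows the drive top edge-on at pixel (254,180), midway between the fingers in the closing direction, with the fillers to the left. Now I'll descend and grasp.

Call:
inch_along([
  [0.6,0,0,0.045,0,0,0],
  [0.6,0,0,0.045,0,0,0],
  [0.6,0,0,0.045,0,0,0],
  [0.6,0,0,0.032,0,0,0],
  [0.6,0,0,0,0,0,0],
])

```text
time: 3.1
tool_pos: [0.5806, 0.253, 0.0799]
tool_rot: [-0.003, 0.101, 0.995, -0.001]
contact_force: [0.0, -0.3, 0.6]
gripper_width: 0.601
grasp_force: 0.0
```

Call:
inch_along([
  [0.0,0,0,0,0,0,0],
  [0.0,0,0,0,0,0,0],
  [0.0,0,0,0,0,0,0],
  [0.0,0,0,0,0,0,0],
  [0.0,0,0,0,0,0,0],
])

```text
time: 3.72
tool_pos: [0.5855, 0.2531, 0.0861]
tool_rot: [0.002, 0.102, 0.995, 0.001]
contact_force: [-1.5, 0.7, 6.6]
gripper_width: 0.167
grasp_force: 59.3
```

Call:
inch_along([
  [0.0,0,0,0,0,0,0],
  [0.0,0,0,0,0,0,0],
  [0.0,0,0,0,0,0,0],
])

```text
time: 4.1
tool_pos: [0.5855, 0.2531, 0.0862]
tool_rot: [0.002, 0.102, 0.995, 0.001]
contact_force: [-2.0, -0.3, 6.4]
gripper_width: 0.166
grasp_force: 59.3
```

Call:
inch_along([
  [0.0,0,0,-0.01,0,0,0],
  [0.0,0,0,-0.01,0,0,0],
  [0.0,0,0,-0.02,0,0,0],
  [0.0,0,0,-0.02,0,0,0],
  [0,0,0,-0.03,0,0,0],
])

```text
time: 4.72
tool_pos: [0.583, 0.2523, 0.1743]
tool_rot: [-0.001, 0.102, 0.995, -0.0]
contact_force: [0.8, -0.3, -1.6]
gripper_width: 0.17
grasp_force: 59.2
```

Call:
inch_along([
  [0,0,0,-0.04,0,0,0],
  [0,0,0,-0.04,0,0,0],
  [0,0,0,0,0,0,0],
  [0,0,0,0,0,0,0],
])

```text
time: 5.22
tool_pos: [0.5833, 0.2524, 0.253]
tool_rot: [-0.001, 0.102, 0.995, -0.0]
contact_force: [-0.3, -0.2, -2.5]
gripper_width: 0.169
grasp_force: 59.3
```

```bash
python3 - <<'E'
from h import *
togo(.528,-.192,.25,-5.7)
E
```

```text
pos [0.5833 0.2524 0.253 ] yaw 78.27 F [-0.3 -0.2 -2.5] w 0.169 g 59.32554066181183
tool delta [-0.0362 -0.4463  0.0032] rz 1.4656 tilt 0.07
```

Call:
inch_along([
  [0,-0.003,-0.03,0,0,0,0],
  [0,-0.003,-0.045,0,0,0,0],
  [0,-0.004,-0.046,0,0,0,0],
  [0,-0.004,-0.05,0,0,0,0],
  [0,-0.004,-0.05,0,0,0,0],
])

```text
time: 5.85
tool_pos: [0.5549, 0.0311, 0.2507]
tool_rot: [-0.002, 0.102, 0.995, -0.0]
contact_force: [0.8, -0.2, -1.9]
gripper_width: 0.17
grasp_force: 59.2
```

Call:
inch_along([
  [0,-0.004,-0.05,0,0,0,0],
  [0,-0.004,-0.05,0,0,0,0],
  [0,-0.004,-0.05,0,0,0,0],
  [0,-0.004,-0.045,0,0,0,0],
  [0,-0.003,-0.03,0,0,0,0],
])

```text
time: 6.48
tool_pos: [0.5278, -0.1931, 0.2507]
tool_rot: [-0.002, 0.103, 0.995, 0.001]
contact_force: [-0.6, 0.7, -1.5]
gripper_width: 0.166
grasp_force: 59.2
```

Call:
inch_along([
  [0,0,0,0,0,0,0.0255],
  [0,0,0,0,0,0,0.0255],
  [0,0,0,0,0,0,0.0255],
  [0,0,0,0,0,0,0.0255],
  [0,0,0,0,0,0,0.0255],
])

```text
time: 7.1
tool_pos: [0.5282, -0.1911, 0.2506]
tool_rot: [-0.003, 0.484, 0.875, -0.0]
contact_force: [0.5, -0.2, -2.1]
gripper_width: 0.17
grasp_force: 59.4
```

Call:
inch_along([
  [0,0,0,0,0,0,0.0255],
  [0,0,0,0,0,0,0.0255],
  [0,0,0,0,0,0,0.0255],
  [0,0,0,0,0,0,0.0255],
  [0,0,0,0,0,0,0.0032],
])

```text
time: 7.72
tool_pos: [0.5284, -0.1912, 0.251]
tool_rot: [-0.002, 0.739, 0.673, -0.001]
contact_force: [-0.4, -0.0, -1.9]
gripper_width: 0.17
grasp_force: 59.4
```

Call:
inch_along([
  [0,0,0,0,0,0,0],
  [0,0,0,0,0,0,0],
])

```text
time: 7.98
tool_pos: [0.5293, -0.1916, 0.2528]
tool_rot: [-0.0, 0.739, 0.674, -0.0]
contact_force: [-0.8, -0.3, -1.4]
gripper_width: 0.169
grasp_force: 59.4
```

```bash
python3 - <<'E'
from h import *
togo(.528,-.192,.25,-5.7)
a,d,p=grab("wrist");c=cloud(d,p);save("w2",a);np.savez("wrist",a=a,d=d,c=c)
for n in ["wrist","top","scene"]:
    if n!="wrist": a,d,p=grab(n);c=cloud(d,p);save(n+"2",a);np.savez(n+"2",a=a,d=d,c=c)
    near=np.hypot(c[...,0]-.528,c[...,1]+.192)<.09
    m=near&(c[...,2]>.055)&(c[...,2]<.07)&(a.max(-1)<70);print(n,"dock",m.sum(),m.sum()>20 and rect(c[m]))
E
```

```text
pos [ 0.5293 -0.1916  0.2528] yaw -5.32 F [-0.8 -0.3 -1.4] w 0.169 g 59.354780316352844
tool delta [-0.0005 -0.0012  0.0028] rz 0.0067 tilt 0.05
wrist dock 2206 (527.7, -190.0, 132.4, 77.0, 84.5)
top dock 466 (527.6, -191.3, 133.6, 78.2, 84.8)
scene dock 1189 (528.4, -192.7, 134.1, 81.2, 84.3)
```

View pics/w2.png

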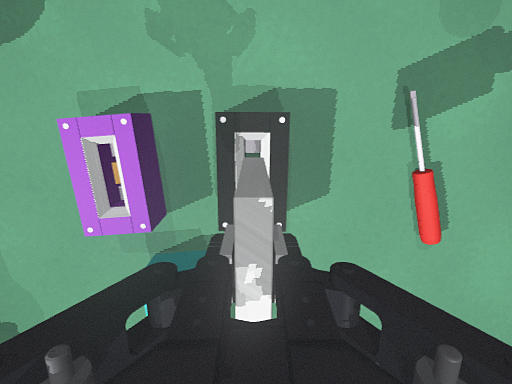

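View pics/scene2.png

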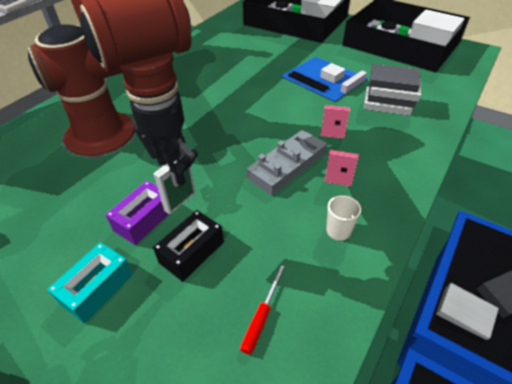

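The wrist view shows the drive held over the black dock's slot (slot around 252,150). The scene view shows the drive hanging in the gripper (172,188) near the black dock. Next I'll measure its pose in the hand.

```bash
python3 - <<'E'
from h import *
s=manip.state();r=rot(s["tool_rot"]).as_matrix();t=s["tool_pos"]
for n in ["wrist","top2","scene2"]:
    f=np.load(n+".npz");a,c=f["a"],f["c"];q=(c-t)@r
    hsv=cv2.cvtColor(a,cv2.COLOR_RGB2HSV)
    m=(abs(q[...,1])<.014)&(abs(q[...,0])<.06)&(q[...,2]>-.04)&(q[...,2]<.1)&(hsv[...,1]<60)&(a.max(-1)>90)
    Q=q[m]*1000;print(n,m.sum())
    if m.sum()<30: continue
    for lo in range(-40,100,10):
        k=Q[(Q[:,2]>=lo)&(Q[:,2]<lo+10)]
        if len(k)>8: print(lo,len(k),"x",np.percentile(k[:,0],[1,50,99]).round(1),"y",np.percentile(k[:,1],[2,50,98]).round(1))
    for lo in range(-50,50,10):
        k=Q[(Q[:,0]>=lo)&(Q[:,0]<lo+10)]
        if len(k)>8: print("  x",lo,len(k),"z",np.percentile(k[:,2],[1,99]).round(1))
E
```

```text
wrist 6668
-30 4774 x [-15.9  12.7  36.3] y [-7.5 -0.5  6.8]
-20 607 x [-9.6 11.6 36.7] y [-13.5  -1.3  12.8]
-10 410 x [10.8 11.9 36.7] y [-13.6  -0.5  13. ]
0 292 x [10.9 36.2 36.7] y [-13.6  -0.3  12.9]
10 183 x [10.9 36.4 36.8] y [-13.5  -0.6  13. ]
20 107 x [35.8 36.5 36.8] y [-7.3 -0.6  6.5]
30 85 x [35.7 36.6 36.8] y [-7.5 -0.   6.7]
40 73 x [35.9 36.6 36.9] y [-7.4 -0.6  6.5]
50 63 x [36.1 36.7 36.9] y [-7.3 -0.6  6.7]
60 52 x [36.3 36.7 37. ] y [-7.3 -0.6  6.5]
70 22 x [36.3 36.7 36.9] y [-7.1 -0.2  6.6]
  x -20 486 z [-23.2 -20.6]
  x -10 818 z [-23.6 -18.8]
  x 0 921 z [-23.5 -18. ]
  x 10 1583 z [-23.5  13.5]
  x 20 995 z [-23.7 -21. ]
  x 30 1865 z [-23.5  71.6]
top2 25
scene2 464
-30 121 x [-35.7 -22.2   8.5] y [-7.   1.7  9.3]
-20 76 x [-36.2 -25.9  -8.8] y [-10.9   7.7  11.7]
-10 36 x [-36.  -34.9 -11.2] y [-5.8  6.9 13.3]
0 30 x [-36.  -34.9 -10.1] y [-5.8  6.5 13.2]
10 30 x [-36.4 -34.7  32.1] y [-3.1  6.5 12.3]
20 24 x [-36.  -34.6  32.6] y [-4.2  5.7  8.6]
30 24 x [-35.4 -34.9  31.8] y [-4.9  4.4  8.6]
40 25 x [-35.6 -34.5  31.9] y [-5.   5.8  8.1]
50 26 x [-36.  -34.6  32.3] y [-4.8  5.4  8.2]
60 24 x [-35.8 -34.6  16.4] y [-5.6  5.8  9.2]
70 45 x [-35.3 -19.6  30.4] y [-7.3  7.5  8.8]
  x -40 259 z [-23.4  73.7]
  x -30 68 z [-24.5  74.6]
  x -20 87 z [-31.7  74. ]
  x -10 16 z [-24.7  74.3]
  x 0 10 z [-30.8  73.3]
  x 30 16 z [12.4 68.9]
```

To row units: 0.003 rad / 6.2832 = 0.0005.

Call:
inch_along([
  [0,0,-0.001,0.03,0,0,0.0005],
  [0,0,0,0.03,0,0,0],
  [0,0,0,0.03,0,0,0],
  [0,0,0,0.015,0,0,0],
  [0,0,0,0,0,0,0],
])

```text
time: 8.75
tool_pos: [0.5279, -0.1913, 0.1473]
tool_rot: [-0.001, 0.741, 0.672, -0.0]
contact_force: [0.3, -0.0, -2.4]
gripper_width: 0.167
grasp_force: 59.4
```

Call:
inch_along([
  [0,0,0,0,0,0,0],
  [0,0,0,0,0,0,0],
])

```text
time: 9.0
tool_pos: [0.5294, -0.1921, 0.15]
tool_rot: [0.001, 0.741, 0.672, 0.0]
contact_force: [0.0, -0.0, -1.2]
gripper_width: 0.168
grasp_force: 59.4
```

```bash
python3 - <<'E'
from h import *
togo(.528,-.1918,.0967,-5.5)
E
```

```text
pos [ 0.5294 -0.1921  0.15  ] yaw -5.55 F [ 0.  -0.  -1.2] w 0.168 g 59.35888051986694
tool delta [ 0.0002 -0.0015  0.0533] rz -0.0009 tilt 0.16
```

Call:
inch_along([
  [0,0,-0.001,0.008,0,0,0],
  [0,0,0,0.008,0,0,0],
  [0,0,0,0.006,0,0,0],
  [0,0,0,0.006,0,0,0],
  [0,0,0,0,0,0,0],
])

```text
time: 9.62
tool_pos: [0.527, -0.1913, 0.1194]
tool_rot: [-0.001, 0.741, 0.672, -0.0]
contact_force: [-0.1, 0.0, -1.0]
gripper_width: 0.168
grasp_force: 59.4
```

Call:
inch_along([
  [0,0,0,0.004,0,0,0],
  [0,0,0,0,0,0,0],
  [0,0,0,0,0,0,0],
])

```text
time: 10.0
tool_pos: [0.5276, -0.1916, 0.1165]
tool_rot: [0.0, 0.741, 0.672, 0.0]
contact_force: [-0.3, -0.1, -1.6]
gripper_width: 0.168
grasp_force: 59.4
```

```bash
python3 - <<'E'
from h import *
togo(.528,-.1918,.0967,-5.5)
E
```

```text
pos [ 0.5276 -0.1916  0.1165] yaw -5.56 F [-0.3 -0.1 -1.6] w 0.168 g 59.35953140258789
tool delta [-0.0002  0.0004  0.0198] rz -0.001 tilt 0.01
```

Call:
inch_along([
  [0,0,0,0.004,0,0,0],
  [0,0,0,0.004,0,0,0],
  [0,0,0,0.002,0,0,0],
  [0,0,0,0,0,0,0],
  [0,0,0,0,0,0,0],
])

```text
time: 10.62
tool_pos: [0.5277, -0.1916, 0.1068]
tool_rot: [0.0, 0.741, 0.672, 0.0]
contact_force: [-0.3, 0.6, 3.6]
gripper_width: 0.169
grasp_force: 59.9
```

Call:
inch_along([
  [0,0,0,0.003,0,0,0],
  [0,0,0,0.002,0,0,0],
  [0,0,0,0,0,0,0],
  [0,0,0,0,0,0,0],
])

```text
time: 11.12
tool_pos: [0.5278, -0.1917, 0.1017]
tool_rot: [0.0, 0.741, 0.672, 0.0]
contact_force: [-1.5, 0.7, 5.3]
gripper_width: 0.167
grasp_force: 60.3
```

Call:
inch_along([
  [0,0,0,0.002,0,0,0],
  [0,0,0,0.001,0,0,0],
  [0,0,0,0,0,0,0],
  [0,0,0,0,0,0,0],
])

```text
time: 11.62
tool_pos: [0.5278, -0.1917, 0.099]
tool_rot: [0.0, 0.741, 0.672, 0.0]
contact_force: [-2.0, -0.0, 5.9]
gripper_width: 0.167
grasp_force: 60.6
```

Call:
inch_along([
  [0,0,0,0.001,0,0,0],
  [0,0,0,0,0,0,0],
  [0,0,0,0,0,0,0],
])

```text
time: 12.0
tool_pos: [0.5278, -0.1917, 0.0982]
tool_rot: [0.0, 0.741, 0.672, 0.0]
contact_force: [-1.3, 2.5, 6.8]
gripper_width: 0.167
grasp_force: 60.8
```

Call:
inch_along([
  [0,0,0,0.001,0,0,0],
  [0,0,0,0,0,0,0],
  [0,0,0,0,0,0,0],
])

```text
time: 12.38
tool_pos: [0.528, -0.1917, 0.0982]
tool_rot: [0.0, 0.741, 0.672, 0.0]
contact_force: [-4.0, 2.3, 13.5]
gripper_width: 0.168
grasp_force: 61.4
```

Call:
inch_along([
  [0,0,0,0.0005,0,0,0],
  [0,0,0,0,0,0,0],
  [0,0,0,0,0,0,0],
  [0,0,0,0,0,0,0],
])

```text
time: 12.88
tool_pos: [0.528, -0.1917, 0.0982]
tool_rot: [0.0, 0.74, 0.672, 0.0]
contact_force: [-4.8, 3.9, 15.1]
gripper_width: 0.174
grasp_force: 61.6
```

```bash
python3 - <<'E'
from h import *
togo(.528,-.1918,.0967,-5.5)
s=manip.state();r=rot(s["tool_rot"]).as_matrix();t=s["tool_pos"]
for n in ["wrist","scene"]:
    a,d,p=grab(n);c=cloud(d,p);q=(c-t)@r;save(n+"3",a)
    m=(abs(q[...,1])<.007)&(abs(q[...,0])<.037)&(q[...,2]>-.032)&(q[...,2]<-.015)
    print(n,m.sum(),"top z",np.percentile(c[m][:,2],[10,50,90]).round(4),rect(c[m]))
    m=(np.hypot(c[...,0]-.528,c[...,1]+.192)<.09)&(c[...,2]>.055)&(c[...,2]<.07)&(a.max(-1)<70);print("dock top",np.median(c[m][:,2]).round(4),rect(c[m]))
print(manip.state()["contact_force"])
E
```

```text
pos [ 0.528  -0.1917  0.0982] yaw -5.55 F [-4.8  3.9 15.1] w 0.174 g 61.638917326927185
tool delta [-0.0001  0.      0.0015] rz -0.0008 tilt 0.01
wrist 4625 top z [0.1201 0.1209 0.1217] (528.9, -182.0, 53.9, 14.0, 84.4)
dock top 0.0629 (527.7, -188.8, 129.6, 78.2, 84.5)
scene 80 top z [0.1189 0.1214 0.1225] (526.4, -212.8, 29.1, 13.8, 81.0)
dock top 0.0631 (528.8, -193.1, 134.3, 80.4, 83.8)
[-5.23488661  3.97855003 14.41076773]
```

View pics/wrist3.png

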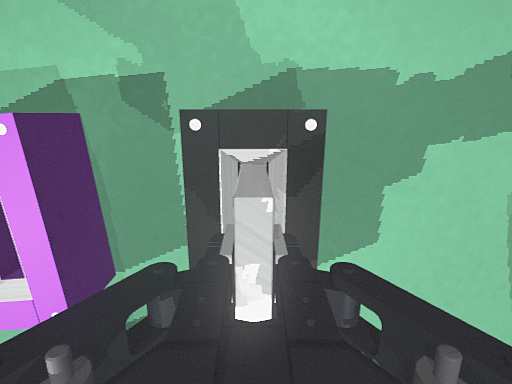

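The drive's top sits 58 mm above the dock's top, which is exactly the seated height. The position has stopped changing and about 7 N of the push goes to the stop. In the view the drive (253,250) stands straight in the slot. I'm handing it in.

```bash
python3 -c "
from plant import manip
print(manip.job_done()); s=manip.state(); print(s['time'],s['contact_force'],s['tool_pos'])"
```

```text
the job is handed in; nothing more can be done
None
the job is handed in; nothing more can be done
```

I lifted the drive out of the rack, stood it in the black dock and handed the job in while still pressing it on the hard stop (about 7 N on the stop by my estimate, about 62 N per finger: over your 60 N, under the 65 N fail limit); the hand-in returned no verdict.

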